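# Fan battery insulator plates along an assembly tray

### The arm

A 7-joint arm with a two-finger parallel gripper is mounted at the origin on the work surface. World frame = base frame: x ahead of the robot, y to its left, z up, the work surface at z = 0. Lengths are in mm, angles in rad, forces in N, time in s.
With the tool pointing down it reaches from about 425 to 1025 mm from the base axis. Payload 3.6 kg.
Tool frame: the origin (TCP) lies midway between the tips of the shut fingers; the grasp point (between the pads) lies 19 mm behind it; z points along the fingers, y is the line along which they close (so a half turn about z gives the same grasp; the last joint's range is limited). The gripper opens to 85 mm and grips with 20 to 120 N. Pads are 22 mm wide; open, the fingers measure 114 mm over their backs; the gripper's body (76 mm by 85 mm) begins 54 mm behind the grasp point. The pads swing forward as they close: fully open they stand 13 mm farther back than shut.
Start: joints at [1.216, 0.591, 0.048, 1.609, -0.033, 0.943, -0.034], TCP at [186.945, -700.486, 231.302] pointing down, gripper open.
Joint ranges: [-2.69, 2.69], [-0.47, 2.24], [-1.27, 1.36], [0.19, 2.51], [-1.53, 4.68], [0.08, 2.07], [-3.09, 3.09]. Speed limits (rad/s): [2.57, 2.57, 3.14, 3.14, 3.14, 3.14, 3.14].

### API

Orientations are given as a 3x3 rotation matrix whose columns are the frame's x, y, z axes.
In Python, from bench import env gives the robot as it stands.
- The arm moves only by the tool carry_out, never from a script. Its argument "motion" is text: rows parted by semicolons, each of 7 numbers parted by spaces: the finger opening in cm, from 0 to 8.54, then the shift along the tool's x, y, z in cm, then the turn, a rotation vector about the tool's x, y, z in degrees. A call has 1 to 10 rows; each row shifts and turns the commanded pose from where the row before left it, along the tool's axes as they then stand; what a row does not reach is not made up. A row lasts 1/12 s, in which the tool goes at most 41.7 mm and 7.16 degrees, less where a joint would pass 70% of its speed; a pose out of reach is approached as far as the arm can. A call with a gripper value outside its range is refused whole. The fingers move at their own pace and stop on an object; "squeeze" is the grip in N (left out, the last holds). Time passes only in rows, so rows that do not move let the fingers close. It gives the time, the measured TCP pose, the force, the opening and the grip force at its end, in the units of the state.
- env.observe(): the state, without advancing time (a new reading comes with each control period).
- env.capture(name): name is "side" or "top" or "wrist"; returns a dict with "img" (420x560x3 uint8, blue, green, red), "mtx" (3x3 intrinsics, pixels), "pose" (4x4, takes a point from camera to world coordinates); the wrist camera has in their place "tool_from_camera" (4x4, takes a point from camera to tool coordinates, whose origin is the TCP and whose axes are the flange's). Camera axes: x right, y up, looking along -z (the intrinsics and any distortion apply to the point x, -y, -z); pixel columns grow to the right and rows downward; lengths in mm; the calibration is good to about 2 mm. A picture is of the moment at which its call begins: read the wrist's pose just before it. There is no depth.
- env.sign_off(): hands the job in; it is judged then, once.
The state is a dict: "time_s": time; "joints": joint angles; "qvel": joint speeds; "effort": joint torques, N m; "tcp_pos": TCP position; "eef_rot": TCP orientation; "force": force on the tool from outside, world axes, zero at the start; "torque": the same for the moment, N m; "gripper_width": opening from 0.0 (shut) to 1.0 (fully open); "gripper_force": force on a finger pad.
Only numpy, scipy, OpenCV 4.12 (cv2) and the standard library are available. Lean on these libraries where they do the work, as an engineer would, in place of code of your own. Each camera call takes 0.05 s, during which the arm holds its last target. There are 200 camera calls.

### The job

Fan the insulator plates along the black tray like roof shingles: lay the blue plate so that about a third of its length rests on the white plate already fixed at the tray's end and the rest slopes down to the tray floor, then lay the orange plate on the blue one in the same way. Keep both lengthwise in the tray, in line with the white plate, let go of them, and leave the grey spare plate where it lies.

Things in the scene. Friction and masses are not known exactly. Their poses are not given: they have to be found in the camera images.
- tray_first (a point): centre of the top face of the white plate (90 x 50 x 8 mm) screwed down at one end of the black tray; 8 mm above the tray floor, which is 5 mm above the bench. x runs along the tray (and the plate) to its empty end, y across, z up. Tray fixed, 275 x 150 mm, rim 16 mm above the bench and 5 mm wide, centre 85 mm along x from this point, turned up to 23 degrees from the robot's x.
- blue_center (a point): centre (half-way up, 4 mm above its underside) of the loose blue plate: 90 x 50 x 8 mm, 40 to 80 g, with two steel bushings flush in its face; x along its 90 mm length, y across its 50 mm width, z up. Goes first, onto the white plate. The same either way round. Lies flat on the bench, turned up to 35 degrees from the robot's x.
- orange_center (a point): centre (half-way up, 4 mm above its underside) of the loose orange plate: 90 x 50 x 8 mm, 40 to 80 g, with two steel bushings flush in its face; x along its 90 mm length, y across its 50 mm width, z up. Goes second, onto the blue plate. The same either way round. Lies flat on the bench, turned up to 35 degrees from the robot's x.
- grey_center (a point): centre (half-way up, 4 mm above its underside) of the loose grey spare plate: 90 x 50 x 8 mm, 40 to 80 g, with two steel bushings flush in its face; x along its 90 mm length, y across its 50 mm width, z up. Not wanted. The same either way round. Lies flat on the bench, turned up to 35 degrees from the robot's x.
Mind the look-alikes: they are no part of the job. Of the things that look like the part that bears orange_center, take the one that is farthest from the robot's base at the start.

How it is judged (in metres and radians):
On the way:
1. the blue plate lies let go, shingled on the white plate (x of blue_center in the frame of tray_first between 0.048 and 0.075 m and y of blue_center in the frame of tray_first between -0.015 and 0.015 m and angle between blue_center's own z axis and vertical between 0.05 and 0.25 rad and angle between the y axis of blue_center and the y axis of tray_first, either way round below 0.21 rad and contact force between the fingers and blue below 0.1 N and linear speed of blue below 0.02 m/s), for 0.2 s.
At the end, for the whole second after the job is handed in: Blue centre 48-75 mm along the tray from the white one's, orange centre 48-76 mm beyond the blue; both within 15 mm of the white plate's centre line and 12 degrees of its direction, each leaning on the one before (3 to 14 degrees), released and at rest (all of step 1 and horizontal distance between orange_center and blue_center between 0.048 and 0.076 m and x of orange_center in the frame of tray_first above 0.094 m and y of orange_center in the frame of tray_first between -0.015 and 0.015 m and angle between orange_center's own z axis and vertical between 0.05 and 0.25 rad and angle between the y axis of orange_center and the y axis of tray_first, either way round below 0.21 rad and contact force between the fingers and orange below 0.1 N and linear speed of orange below 0.02 m/s); the robot touches nothing.
It fails at once if the grey spare plate is moved by more than 20 mm (distance of grey_center from where it was at the start of the episode above 0.02 m).
It also fails if it takes over 58 s, if anything falls off the work surface, if the arm or the gripper's body presses on something with over 40 N, if the wrist force passes 120 N, or if a joint passes its speed limit or range.

## Working session

There is one attempt and no reset: what is moved stays moved. The work goes in short steps, Python scripts to look and compute and a tool call to move; the robot and the scene stay as the last step left them, time stands still between calls to the robot, and variables do not carry over. Pictures are saved under pics/ and viewed, at most 10 in all, crops included, and the job is handed in when it is done.

Besides the shell and the picture viewer there is one more tool, called by a JSON object that holds its "method" and its "body", one argument or row to a line. carry_out: Moves the arm, as the interface text tells. Its arguments: {"type":"object","properties":{"motion":{"type":"string"},"squeeze":{"type":"number"}},"required":["motion"]}

```bash
mkdir -p pics; ls; python3 - <<'E'
from bench import env
import cv2,numpy as np,pickle
s=env.observe();print(s['time_s'],s['tcp_pos'],s['eef_rot'],s['gripper_width'])
for n in('top','side'):
    c=env.capture(n);cv2.imwrite(f'pics/{n}0.png',c['img']);pickle.dump(c,open(n+'0.pkl','wb'));print(n,c.keys(),c['mtx'],c['pose'])
E
```

```text
pics
0.0 [ 186.77245053 -699.67444085  230.11643623] [[ 9.66159546e-01  2.57944373e-01 -6.57304911e-04]
 [ 2.57945198e-01 -9.66157152e-01  2.15214187e-03]
 [-7.99269558e-05 -2.24886105e-03 -9.99997468e-01]] 1.0016675648118123
top dict_keys(['img', 'mtx', 'pose']) [[468.90232607   0.         285.55569224]
 [  0.         468.90232607 210.88339297]
 [  0.           0.           1.        ]] [[ 2.81395731e-02  9.95803167e-01 -8.70874071e-02  3.57251865e+02]
 [-9.99522879e-01  2.91402308e-02  1.02401371e-02  1.14015394e+01]
 [ 1.27349081e-02  8.67577028e-02  9.96148043e-01  1.16809006e+03]
 [ 0.00000000e+00  0.00000000e+00  0.00000000e+00  1.00000000e+00]]
side dict_keys(['img', 'mtx', 'pose']) [[463.15534197   0.         273.43116898]
 [  0.         463.15534197 208.51202906]
 [  0.           0.           1.        ]] [[ 9.96686280e-01  5.00746103e-02 -6.41014257e-02  4.06693299e+02]
 [-8.12927785e-02  6.40505766e-01 -7.63638559e-01 -7.94009883e+02]
 [ 2.81842948e-03  7.66319057e-01  6.42454013e-01  7.20575774e+02]
 [ 0.00000000e+00  0.00000000e+00  0.00000000e+00  1.00000000e+00]]
```

View pics/top0.png

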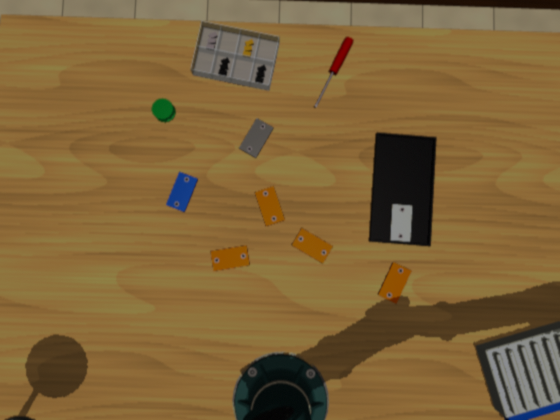

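View pics/side0.png

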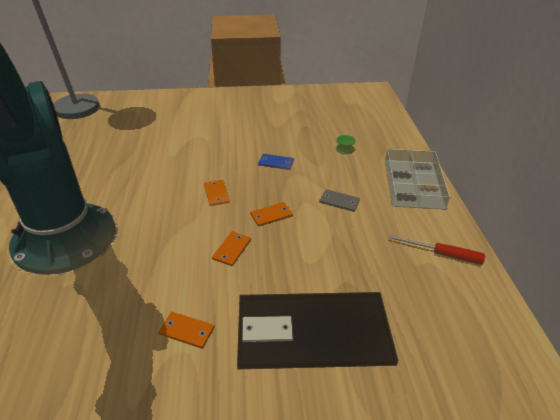

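The top view shows blue at (182,192), grey at (257,138), and oranges at (270,206), (312,245), (230,258) and (395,282). The white plate is at (401,223), at the near end of the tray. The farthest orange looks like (270,206), and the side view agrees.

```bash
cat > h.py <<'E'
import cv2,numpy as np,pickle
def ray(c,pts,z,T=None):
    T=c['pose'] if T is None else T
    K=c['mtx'];p=np.atleast_2d(pts).astype(float)
    d=np.c_[(p[:,0]-K[0,2])/K[0,0],-(p[:,1]-K[1,2])/K[1,1],-np.ones(len(p))]@T[:3,:3].T
    o=T[:3,3];return o+d*((z-o[2])/d[:,2])[:,None]
def mask(img,col):
    h=cv2.cvtColor(img,cv2.COLOR_BGR2HSV)
    lo,hi={'blue':((100,120,40),(130,255,255)),'orange':((5,215,120),(16,255,255)),
     'grey':((0,0,60),(180,50,140)),'white':((0,0,150),(180,60,255)),'black':((0,0,0),(180,255,45))}[col]
    return cv2.inRange(h,lo,hi)
def rects(c,col,z,T=None,size=(90,50),tol=.2):
    m=cv2.morphologyEx(mask(c['img'],col),cv2.MORPH_CLOSE,np.ones((5,5)))
    out=[]
    for k in cv2.findContours(m,0,1)[0]:
        if cv2.contourArea(k)<150: continue
        w=ray(c,k[:,0],z,T)[:,:2].astype(np.float32)
        (x,y),(a,b),t=cv2.minAreaRect(w)
        if a<b:a,b,t=b,a,t+90
        if abs(a/size[0]-1)<tol and abs(b/size[1]-1)<tol:
            out.append((col,round(x,1),round(y,1),round(a,1),round(b,1),round((t+90)%180-90,1),round(float(np.hypot(x,y)))))
    return out
E
python3 - <<'E'
from h import *
for n in('top','side'):
    c=pickle.load(open(n+'0.pkl','rb'))
    print(n)
    for col,z,s in(('blue',8,(90,50)),('orange',8,(90,50)),('grey',8,(90,50)),('white',13,(90,50)),('black',16,(275,150))):
        for r in rects(c,col,z,size=s,tol=.25):print(r)
E
```

```text
top
('blue', 499.7, 259.1, 86.9, 48.2, -19.7, 563)
('grey', 438.2, -287.9, 92.2, 53.2, -2.9, 524)
('grey', 641.5, 79.6, 85.7, 46.4, -28.7, 646)
('black', 94.4, -596.2, 213.5, 170.4, -72.8, 604)
('black', 523.0, -289.0, 271.2, 150.9, -3.0, 598)
side
('blue', 500.2, 256.3, 86.1, 47.3, -18.9, 562)
('orange', 290.4, -274.4, 89.2, 49.0, -24.6, 400)
('orange', 376.1, -69.8, 88.8, 48.6, 60.9, 383)
('orange', 470.9, 38.1, 88.4, 49.2, 20.2, 472)
('orange', 339.2, 134.7, 80.9, 47.2, -78.7, 365)
('grey', 438.4, -285.5, 92.3, 56.2, -2.7, 523)
('grey', -9.0, -86.5, 96.7, 43.5, 3.4, 87)
('grey', 642.4, 76.6, 86.9, 48.8, -28.2, 647)
('white', 437.7, -288.6, 88.5, 47.6, -4.5, 524)
('black', 522.4, -297.2, 268.9, 154.2, -3.1, 601)
```

Both cameras agree:

| Item | x (mm) | y (mm) | yaw (deg) |
|---|---|---|---|
| White plate | 438 | -288.5 | -3 |
| Blue plate | 500 | 258 | -19.3 |
| Orange plate | 471 | 38 | 20.2 |

The sizes match the given dimensions. I'll start moving, going round the base.

{"method": "carry_out", "body": {
  "motion": "8.5 3.1 -2.5 0 0 0 0;8.5 3.1 -2.5 0 0 0 0;8.5 3.1 -2.5 0 0 0 0;8.5 3.1 -2.5 0 0 0 0;8.5 3.1 -2.5 0 0 0 0;8.5 3.1 -2.5 0 0 0 0;8.5 3.1 -2.5 0 0 0 0;8.5 3.1 -2.5 0 0 0 0;8.5 3.1 -2.5 0 0 0 0;8.5 3.1 -2.5 0 0 0 0",
  "squeeze": 40
}}

```text
time_s: 0.93
tcp_pos: [422.5, -377.1, 231.1]
eef_rot: [[0.966, 0.258, -0.001], [0.258, -0.966, 0.0], [-0.0, -0.0, -1.0]]
force: [0.5, -1.0, -0.8]
gripper_width: 0.999
gripper_force: 0.0
```

```bash
cat > go.py <<'E'
import sys,numpy as np
from scipy.spatial.transform import Rotation as R
from bench import env
# go.py x y z yaw pitch : remaining shift (cm, tool axes now) and turn (deg, tool axes)
x,y,z,yaw,p=map(float,sys.argv[1:6])
s=env.observe();M=np.array(s['eef_rot']);t=np.array(s['tcp_pos'])
# target tool: x along the plate, z down; pitch>0 lowers the +x end
G=(R.from_euler('z',yaw,degrees=True)*R.from_euler('y',p,degrees=True)*R.from_euler('x',180,degrees=True)).as_matrix()
print('t',s['time_s'],'tcp',t.round(1),'yaw',np.degrees(np.arctan2(M[1,0],M[0,0])).round(2),'w',round(s['gripper_width']*85,1),'F',np.round(s['force'],1),'gf',s['gripper_force'])
print('shift cm',((np.array([x,y,z])-t)@M/10).round(2),'turn',np.degrees(R.from_matrix(M.T@G).as_rotvec()).round(2),'q',np.round(s['joints'],2))
E
python3 go.py 500 257.5 150 -19.3 0
```

```text
t 0.9333 tcp [ 422.5 -377.1  231.1] yaw 14.94 w 84.9 F [ 0.5 -1.  -0.8] gf 0.0
shift cm [ 23.85 -59.32   8.12] turn [-2.000e-02  3.000e-02  3.424e+01] q [ 0.64  0.39  0.01  1.97 -0.    0.78 -0.66]
```

{"method": "carry_out", "body": {
  "motion": "8.5 1.5 -3.7 0 0 0 0;8.5 1.5 -3.7 0 0 0 0;8.5 1.5 -3.7 0 0 0 0;8.5 1.5 -3.7 0 0 0 0;8.5 1.5 -3.7 0 0 0 0;8.5 1.5 -3.7 0 0 0 0;8.5 1.5 -3.7 0 0 0 0;8.5 1.5 -3.7 0 0 0 0;8.5 1.5 -3.7 0 0 0 0;8.5 1.5 -3.7 0 0 0 0"
}}

```text
time_s: 1.77
tcp_pos: [471.1, 19.0, 231.2]
eef_rot: [[0.966, 0.258, -0.0], [0.258, -0.966, -0.0], [-0.0, 0.0, -1.0]]
force: [1.1, -0.2, 0.2]
gripper_width: 0.995
gripper_force: 0.0
```

{"method": "carry_out", "body": {
  "motion": "8.5 1.5 -3.7 1 0 0 0;8.5 1.5 -3.7 1 0 0 0;8.5 1.5 -3.7 1 0 0 0;8.5 1.5 -3.7 1 0 0 0;8.5 1.5 -3.7 1 0 0 0;8.5 0 0 1 0 0 6.9;8.5 0 0 1 0 0 6.9;8.5 0 0 1 0 0 6.9;8.5 0 0 0 0 0 6.9;8.5 0 0 0 0 0 6.7"
}}

```text
time_s: 2.6
tcp_pos: [495.4, 215.0, 150.2]
eef_rot: [[0.942, -0.337, -0.002], [-0.337, -0.942, -0.001], [-0.002, 0.002, -1.0]]
force: [0.5, 0.1, -0.4]
gripper_width: 0.996
gripper_force: 0.0
```

```bash
python3 go.py 500 257.5 150 -19.3 0; python3 - <<'E'
from h import *
from bench import env
s=env.observe();c=env.capture('wrist');pickle.dump(c,open('w1.pkl','wb'))
cv2.imwrite('pics/w1.png',c['img'])
T=np.eye(4);T[:3,:3]=s['eef_rot'];T[:3,3]=s['tcp_pos'];T=T@c['tool_from_camera']
print(rects(c,'blue',8,T,tol=.4)); print(c['tool_from_camera'])
E
```

```text
t 2.6 tcp [495.4 215.  150.2] yaw -19.67 w 84.6 F [ 0.5  0.1 -0.4] gf 0.0
shift cm [-0.99 -4.16  0.01] turn [ 0.11  0.1  -0.37] q [-0.52  0.48  0.03  2.09 -0.03  0.58 -2.38]
[('blue', 500.6, 259.8, 87.1, 47.7, -19.4, 564)]
[[-1.32385569e-03  9.50590935e-01  3.10443428e-01  7.85384432e+01]
 [ 9.99998228e-01  1.67383809e-03 -8.60968366e-04  1.35761281e-01]
 [-1.33806076e-03  3.10441739e-01 -9.50591467e-01 -1.42597656e+02]
 [ 0.00000000e+00  0.00000000e+00  0.00000000e+00  1.00000000e+00]]
```

View pics/w1.png

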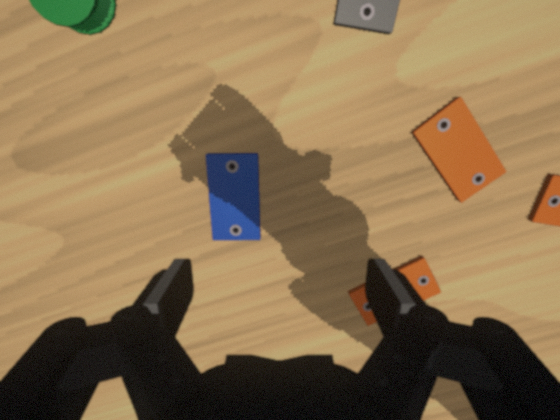

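The wrist view shows the blue plate at about (234,196), clear of neighbours. It measures (500.6, 259.8), which agrees with the fixed cameras. Descending to the grasp.

{"method": "carry_out", "body": {
  "motion": "8.5 -0.5 -2.15 0 0 0 -0.3;8.5 -0.5 -2.15 0 0 0 0;8.5 0 0 3 0 0 0;8.5 0 0 3 0 0 0;8.5 0 0 3 0 0 0;8.5 0 0 3 0 0 0;8.5 0 0 2 0 0 0;8.5 0 0 1 0 0 0;8.5 0 0 0 0 0 0"
}}

```text
time_s: 3.4
tcp_pos: [499.6, 258.4, -0.8]
eef_rot: [[0.946, -0.325, -0.004], [-0.325, -0.946, -0.002], [-0.003, 0.003, -1.0]]
force: [-0.5, -0.7, -0.0]
gripper_width: 0.993
gripper_force: 0.0
```

```bash
python3 go.py 500.4 259 -1 -19.4 0
```

```text
t 3.4 tcp [499.6 258.4  -0.8] yaw -18.97 w 84.4 F [-0.5 -0.7 -0. ] gf 0.0
shift cm [ 0.06 -0.08  0.01] turn [0.18 0.17 0.43] q [-0.57  0.75  0.01  2.09 -0.03  0.3  -2.43]
```

Good. Close and lift slightly.

{"method": "carry_out", "body": {
  "motion": "7 0 0 0 0 0 0;6 0 0 0 0 0 0;5 0 0 0 0 0 0;4 0 0 0 0 0 0;4 0 0 0 0 0 0;4 0 0 0 0 0 0;4 0 0 0 0 0 0",
  "squeeze": 50
}}

```text
time_s: 3.98
tcp_pos: [502.0, 259.7, 3.4]
eef_rot: [[0.945, -0.326, 0.003], [-0.326, -0.945, 0.002], [0.002, -0.002, -1.0]]
force: [-0.7, 0.7, 5.4]
gripper_width: 0.55
gripper_force: 50.3
```

{"method": "carry_out", "body": {
  "motion": "4 0 0 -1 0 0 0;4 0 0 -3 0 0 0;4 0 0 -3 0 0 0;4 0 0 -3 0 0 0"
}}

```text
time_s: 4.32
tcp_pos: [500.8, 259.0, 103.4]
eef_rot: [[0.945, -0.326, 0.0], [-0.326, -0.945, 0.0], [0.0, -0.0, -1.0]]
force: [0.9, 0.5, 0.4]
gripper_width: 0.55
gripper_force: 51.5
```

```bash
python3 go.py 499 -292 100 -3 0; python3 - <<'E'
from h import *
from bench import env
c=env.capture('wrist');cv2.imwrite('pics/w2.png',c['img'])
E
```

```text
t 4.3167 tcp [500.8 259.  103.4] yaw -19.05 w 46.8 F [0.9 0.5 0.4] gf 51.48512899875641
shift cm [17.82 52.14  0.34] turn [-1.000e-02 -1.000e-02 -1.605e+01] q [-0.58  0.57  0.03  2.07 -0.03  0.5  -2.43]
```

View pics/w2.png

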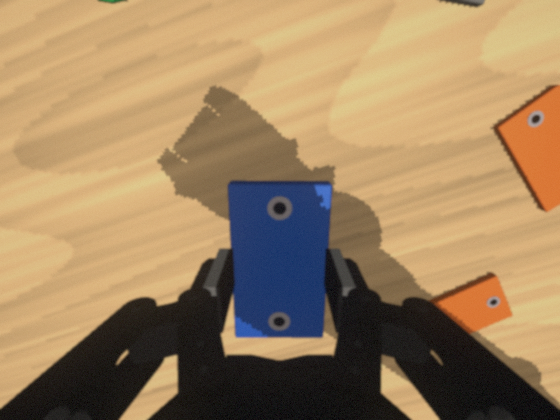

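The blue plate is gripped level and centred, filling the span between the pads at columns 230–331. The fingertips touched the bench during closing, so the TCP sits about 3.5 mm above the plate's underside. Carrying it to the tray.

{"method": "carry_out", "body": {
  "motion": "4 1.28 3.73 0 0 0 0;4 1.28 3.73 0 0 0 0;4 1.28 3.73 0 0 0 0;4 1.28 3.73 0 0 0 0;4 1.28 3.73 0 0 0 0;4 1.28 3.73 0 0 0 0;4 1.28 3.73 0 0 0 0;4 1.28 3.73 0 0 0 0;4 1.28 3.73 0 0 0 0;4 1.28 3.73 0 0 0 0"
}}

```text
time_s: 5.2
tcp_pos: [500.1, -137.3, 102.5]
eef_rot: [[0.945, -0.326, 0.002], [-0.326, -0.945, -0.0], [0.002, -0.0, -1.0]]
force: [1.8, -0.1, -0.1]
gripper_width: 0.55
gripper_force: 51.5
```

{"method": "carry_out", "body": {
  "motion": "4 1.28 3.73 0 0 0 0;4 1.28 3.73 0 0 0 0;4 1.28 3.73 0 0 0 0;4 1.28 3.73 0 0 0 0;4 0 0 0 0 0 -5.3;4 0 0 0 0 0 -5.3;4 0 0 0 0 0 -5.4;4 0 0 0 0 0 0"
}}

```text
time_s: 5.87
tcp_pos: [499.6, -293.7, 102.3]
eef_rot: [[0.999, -0.053, 0.001], [-0.053, -0.999, -0.001], [0.001, 0.001, -1.0]]
force: [-0.4, 0.3, -1.1]
gripper_width: 0.551
gripper_force: 51.5
```

```bash
python3 go.py 499 -291.7 40 -3 7.6; python3 - <<'E'
from h import *
from bench import env
s=env.observe();c=env.capture('wrist');pickle.dump(c,open('w3.pkl','wb'));cv2.imwrite('pics/w3.png',c['img'])
print('plate in tool',rects(c,'blue',-4.5,np.diag([1,1,1,1.])@c['tool_from_camera'],tol=.4))
T=np.eye(4);T[:3,:3]=s['eef_rot'];T[:3,3]=s['tcp_pos'];T=T@c['tool_from_camera']
print(rects(c,'white',13,T,tol=.5),rects(c,'black',16,T,size=(275,150),tol=.5))
E
```

```text
t 5.8667 tcp [ 499.6 -293.7  102.3] yaw -3.03 w 46.8 F [-0.4  0.3 -1.1] gf 51.52552306652069
shift cm [-0.08 -0.2   6.23] turn [ 0.03 -7.67 -0.03] q [ 0.57  0.59 -0.16  2.03  0.17  0.53 -1.34]
plate in tool [('blue', -0.6, -0.1, 90.8, 50.7, 0.1, 1)]
[] [('black', 292.6, -474.6, 203.5, 86.4, 47.0, 558)]
```

View pics/w3.png

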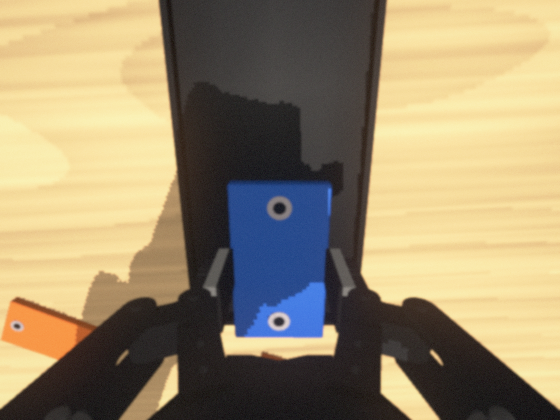

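The tray runs straight ahead, its edges about symmetric around column 275. The plate (columns 230–331) is in line with it. Lowering and tilting.

{"method": "carry_out", "body": {
  "motion": "4 -0.05 -0.2 2 0 0 0;4 0 0 2 0 0 0;4 0 0 2 0 0 0;4 0 0 2 0 -2.5 0;4 0 0 0 0 -2.6 0;4 0 0 0 0 -2.6 0;4 0 0 0 0 0 0"
}}

```text
time_s: 6.5
tcp_pos: [502.5, -290.3, 21.3]
eef_rot: [[0.99, -0.053, -0.132], [-0.053, -0.999, 0.006], [-0.132, 0.001, -0.991]]
force: [0.2, -0.0, 1.2]
gripper_width: 0.547
gripper_force: 51.6
```

```bash
python3 go.py 499.5 -291.7 15 -3 7.6
```

```text
t 6.5 tcp [ 502.5 -290.3   21.3] yaw -3.04 w 46.5 F [ 0.2 -0.   1.2] gf 51.60264194011688
shift cm [-0.21  0.16  0.66] turn [ 0.04 -0.03 -0.04] q [ 0.48  0.75 -0.09  1.97  0.2   0.56 -1.39]
```

{"method": "carry_out", "body": {
  "motion": "4 -0.15 0.1 0.2 0 0 0;4 0 0 0.2 0 0 0;4 0 0 0.2 0 0 0;4 0 0 0 0 0 0;4 0 0 0 0 0 0"
}}

```text
time_s: 6.92
tcp_pos: [496.4, -291.9, 15.6]
eef_rot: [[0.989, -0.054, -0.134], [-0.054, -0.999, 0.007], [-0.134, -0.0, -0.991]]
force: [-0.7, -0.3, -0.0]
gripper_width: 0.553
gripper_force: 51.6
```

```bash
python3 go.py 499.5 -291.7 15 -3 7.6
```

```text
t 6.9167 tcp [ 496.4 -291.9   15.6] yaw -3.1 w 47.0 F [-0.7 -0.3 -0. ] gf 51.60101652145386
shift cm [ 0.32 -0.04  0.02] turn [-0.01  0.12 -0.1 ] q [ 0.49  0.76 -0.09  1.98  0.21  0.55 -1.39]
```

{"method": "carry_out", "body": {
  "motion": "4 0.1 0 0.1 0 0 0;4 0 0 0.1 0 0 0;4 0 0 0 0 0 0;4 0 0 0 0 0 0"
}}

```text
time_s: 7.25
tcp_pos: [497.8, -292.1, 14.3]
eef_rot: [[0.99, -0.054, -0.134], [-0.053, -0.999, 0.007], [-0.134, 0.0, -0.991]]
force: [-1.4, 0.6, 5.6]
gripper_width: 0.552
gripper_force: 52.9
```

Contact at 5.6 N, at the predicted height. Release and back off.

{"method": "carry_out", "body": {
  "motion": "5.5 0 0 0 0 0 0;6.5 0 0 0 0 0 0;8 0 0 0 0 0 0;8.5 0 0 0 0 0 0;8.5 0 0 0 0 0 0"
}}

```text
time_s: 7.67
tcp_pos: [497.8, -291.8, 13.3]
eef_rot: [[0.99, -0.053, -0.134], [-0.053, -0.999, 0.007], [-0.134, -0.0, -0.991]]
force: [0.3, 0.1, 0.1]
gripper_width: 1.0
gripper_force: 0.0
```

{"method": "carry_out", "body": {
  "motion": "8.5 0 0 -1 0 0 0;8.5 0 0 -3 0 0 0;8.5 0 0 -3 0 0 0;8.5 -0.7 0 -3 0 2.5 0;8.5 0 0 -1 0 2.6 0;8.5 0 0 0 0 2.5 0"
}}

```text
time_s: 8.17
tcp_pos: [508.0, -293.4, 127.6]
eef_rot: [[0.999, -0.053, 0.007], [-0.053, -0.999, -0.004], [0.007, 0.003, -1.0]]
force: [0.2, 0.6, -1.4]
gripper_width: 0.994
gripper_force: 0.0
```

```bash
python3 go.py 471 38 130 20.2 0; python3 - <<'E'
from h import *
from bench import env
s=env.observe();c=env.capture('wrist')
T=np.eye(4);T[:3,:3]=s['eef_rot'];T[:3,3]=s['tcp_pos'];T=T@c['tool_from_camera']
print('wrist',rects(c,'blue',15,T,tol=.4))
cs=env.capture('side');print('side',rects(cs,'blue',15,tol=.4));pickle.dump(cs,open('s2.pkl','wb'))
cv2.imwrite('pics/s2.png',np.hstack([cs['img'][260:400,200:440].repeat(2,0).repeat(2,1),c['img'][:280,:300]]))
print('orange',rects(cs,'orange',8))
E
```

```text
t 8.1667 tcp [ 508.  -293.4  127.6] yaw -3.04 w 84.5 F [ 0.2  0.6 -1.4] gf 0.0
shift cm [ -5.45 -32.89  -0.38] turn [  0.27  -0.37 -23.24] q [ 0.56  0.56 -0.16  2.    0.15  0.58 -1.32]
wrist [('blue', 494.0, -291.7, 95.8, 52.4, -2.6, 574)]
side [('blue', 496.0, -292.1, 91.6, 53.2, -9.8, 576)]
orange [('orange', 290.5, -275.2, 89.0, 50.3, -24.7, 400), ('orange', 376.7, -69.6, 88.2, 49.3, 61.0, 383), ('orange', 470.7, 36.9, 89.8, 51.3, 20.4, 472), ('orange', 339.6, 135.0, 81.2, 47.7, -79.8, 365)]
```

View pics/s2.png

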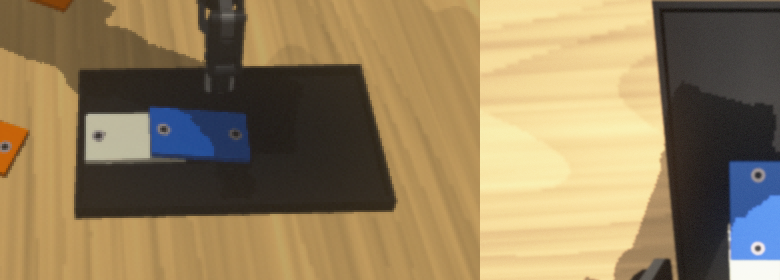

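Blue is shingled on the white plate: its left end overlaps the white and its right end is on the floor. It measures about (496, -292), roughly 58 mm along the tray. Next is the orange one.

{"method": "carry_out", "body": {
  "motion": "8.5 -0.6 -3.65 0 0 0 0;8.5 -0.6 -3.65 0 0 0 0;8.5 -0.6 -3.65 0 0 0 0;8.5 -0.6 -3.65 0 0 0 0;8.5 -0.6 -3.65 0 0 0 0;8.5 -0.6 -3.65 0 0 0 0;8.5 -0.6 -3.65 0 0 0 0;8.5 -0.6 -3.65 0 0 0 0;8.5 -0.6 -3.65 0 0 0 -3;8.5 0 0 0 0 0 -6.6"
}}

```text
time_s: 9.1
tcp_pos: [468.5, 48.9, 123.6]
eef_rot: [[0.991, 0.132, -0.002], [0.132, -0.991, 0.004], [-0.001, -0.004, -1.0]]
force: [0.3, 0.1, 0.4]
gripper_width: 0.992
gripper_force: 0.0
```

{"method": "carry_out", "body": {
  "motion": "8.5 0 0 0 0 0 -6.8;8.5 0 0 0 0 0 -6.8;8.5 0 0 0 0 0 0"
}}

```text
time_s: 9.35
tcp_pos: [468.9, 39.5, 123.3]
eef_rot: [[0.938, 0.348, -0.003], [0.348, -0.938, 0.0], [-0.003, -0.001, -1.0]]
force: [0.4, 0.2, -0.5]
gripper_width: 0.996
gripper_force: 0.0
```

```bash
python3 go.py 470.8 37.5 4 20.3 0; python3 - <<'E'
from h import *
from bench import env
s=env.observe();c=env.capture('wrist')
T=np.eye(4);T[:3,:3]=s['eef_rot'];T[:3,3]=s['tcp_pos'];T=T@c['tool_from_camera']
print('wrist',rects(c,'orange',8,T,tol=.4))
E
```

```text
t 9.35 tcp [468.9  39.5 123.3] yaw 20.35 w 84.7 F [ 0.4  0.2 -0.5] gf 0.0
shift cm [ 0.15  0.27 11.93] turn [-0.07  0.17  0.05] q [-0.    0.46 -0.23  2.25  0.23  0.46 -1.63]
wrist []
```

{"method": "carry_out", "body": {
  "motion": "8.5 0.1 0.2 3 0 0 0;8.5 0 0 3 0 0 0;8.5 0 0 3 0 0 0;8.5 0 0 2 0 0 0;8.5 0 0 0.8 0 0 0;8.5 0 0 0 0 0 0"
}}

```text
time_s: 9.9
tcp_pos: [469.3, 36.9, 3.8]
eef_rot: [[0.939, 0.343, -0.005], [0.343, -0.939, -0.001], [-0.006, -0.001, -1.0]]
force: [0.1, 0.1, -0.3]
gripper_width: 0.997
gripper_force: 0.0
```

```bash
python3 go.py 470.8 37.5 4 20.3 0
```

```text
t 9.9 tcp [469.3  36.9   3.8] yaw 20.05 w 84.7 F [ 0.1  0.1 -0.3] gf 0.0
shift cm [ 0.16 -0.   -0.02] turn [-0.03  0.32 -0.25] q [-0.11  0.7  -0.08  2.29  0.33  0.17 -1.72]
```

{"method": "carry_out", "body": {
  "motion": "7 0.1 0 0 0 0 0;6 0 0 0 0 0 0;5 0 0 0 0 0 0;4 0 0 0 0 0 0;4 0 0 0 0 0 0;4 0 0 0 0 0 0;4 0 0 0 0 0 0"
}}

```text
time_s: 10.48
tcp_pos: [471.9, 37.5, 6.5]
eef_rot: [[0.939, 0.344, 0.0], [0.344, -0.939, 0.0], [0.0, -0.0, -1.0]]
force: [-0.4, -0.4, 6.8]
gripper_width: 0.468
gripper_force: 3.6
```

{"method": "carry_out", "body": {
  "motion": "4 0 0 -1 0 0 0;4 0 0 -3 0 0 0;4 0 0 -3 0 0 0;4 0 0 -3 0 0 0"
}}

```text
time_s: 10.82
tcp_pos: [470.5, 37.3, 107.1]
eef_rot: [[0.939, 0.344, -0.003], [0.344, -0.939, -0.0], [-0.003, -0.001, -1.0]]
force: [0.5, 0.3, -0.3]
gripper_width: 0.468
gripper_force: 0.0
```

```bash
python3 go.py 557 -294.7 100 -3 0; python3 - <<'E'
from h import *
import h
from bench import env
c=env.capture('wrist');cv2.imwrite('pics/w4.png',c['img'])
hs=cv2.cvtColor(c['img'],cv2.COLOR_BGR2HSV);print(hs[240,280],hs[300,280])
m=cv2.inRange(hs,(3,200,70),(18,255,255));m[:160]=0;m[350:]=0;m[:,:200]=0;m[:,360:]=0
h.mask=lambda i,k:m
print(rects(c,'orange',-4.5,c['tool_from_camera'],tol=.4))
E
```

```text
t 10.8167 tcp [470.5  37.3 107.1] yaw 20.15 w 39.8 F [ 0.5  0.3 -0.3] gf 0.0
shift cm [-3.32 34.15  0.69] turn [-1.000e-02  1.800e-01  2.315e+01] q [-0.01  0.5  -0.22  2.25  0.26  0.42 -1.66]
[  9  78 108] [ 18 118 119]
[]
```

View pics/w4.png

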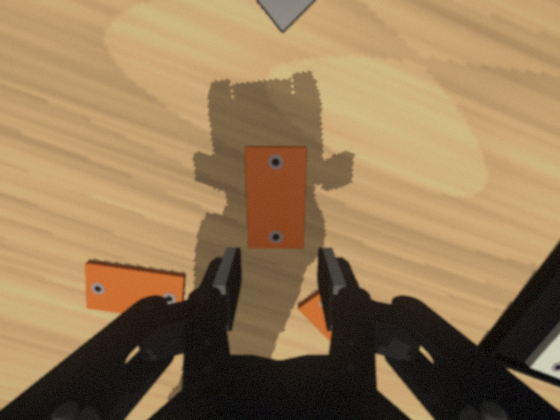

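The grasp slipped off. The tips closed above the orange plate, which still lies flat on the bench at (276,197), corners (245,147)-(304,247). I'll re-measure, then go 5 mm deeper, as for blue.

```bash
python3 - <<'E'
from h import *
from bench import env
s=env.observe();c=env.capture('wrist')
T=np.eye(4);T[:3,:3]=s['eef_rot'];T[:3,3]=s['tcp_pos'];T=T@c['tool_from_camera']
w=ray(c,[(245,147),(307,147),(304,247),(248,247)],8,T)[:,:2]
print(w.mean(0),cv2.minAreaRect(w.astype(np.float32)),np.degrees(np.arctan2(*((w[0]+w[1]-w[2]-w[3])[::-1]))))
t=ray(c,[(245,147),(307,147),(304,247),(248,247)],8-107+.0,np.eye(4)@c['tool_from_camera']) if 0 else None
cs=env.capture('side');print(rects(cs,'orange',8)[2:3],rects(cs,'grey',8))
E
python3 go.py 470.8 37.5 -1 20.3 0
```

```text
[473.60503633  40.59275966] ((473.5959777832031, 40.64466094970703), (89.59131622314453, 50.545257568359375), 19.938968658447266) 19.87255532740836
[('orange', 339.6, 131.8, 86.9, 47.3, -79.1, 364)] [('grey', 642.1, 75.6, 87.4, 50.1, -29.7, 647)]
t 10.9667 tcp [472.9  37.5 108.1] yaw 20.1 w 39.8 F [-0.5  0.9 -0.2] gf 0.0
shift cm [-0.23 -0.08 10.91] turn [ 0.03 -0.22 -0.2 ] q [-0.01  0.49 -0.22  2.25  0.26  0.41 -1.66]
```

{"method": "carry_out", "body": {
  "motion": "8.5 0.1 -0.1 0 0 0 0;8.5 0 0 2 0 0 0;8.5 0 0 2 0 0 0;8.5 0 0 2 0 0 0;8.5 0 0 2 0 0 0;8.5 0 0 1.8 0 0 0;8.5 0 0 1 0 0 0;8.5 0 0 0 0 0 0;8.5 0 0 0 0 0 0"
}}

```text
time_s: 11.72
tcp_pos: [470.8, 38.8, -3.3]
eef_rot: [[0.939, 0.345, -0.004], [0.345, -0.939, -0.001], [-0.004, -0.001, -1.0]]
force: [0.9, 0.2, -0.5]
gripper_width: 0.994
gripper_force: 0.0
```

```bash
python3 go.py 472.3 38.8 -1 20 0
```

```text
t 11.7167 tcp [470.8  38.8  -3.3] yaw 20.17 w 84.5 F [ 0.9  0.2 -0.5] gf 0.0
shift cm [ 0.14  0.05 -0.23] turn [-0.05  0.24  0.17] q [-0.12  0.71 -0.08  2.29  0.34  0.15 -1.74]
```

{"method": "carry_out", "body": {
  "motion": "7 0.1 0 -0.15 0 0 0;6 0 0 0 0 0 0;5 0 0 0 0 0 0;4 0 0 0 0 0 0;4 0 0 0 0 0 0;4 0 0 0 0 0 0;4 0 0 0 0 0 0",
  "squeeze": 50
}}

```text
time_s: 12.3
tcp_pos: [473.4, 39.3, 0.4]
eef_rot: [[0.939, 0.344, 0.001], [0.344, -0.939, 0.001], [0.001, -0.0, -1.0]]
force: [-0.4, 0.3, 7.3]
gripper_width: 0.562
gripper_force: 50.3
```

{"method": "carry_out", "body": {
  "motion": "4 0 0 -1 0 0 0;4 0 0 -3 0 0 0;4 0 0 -3 0 0 0;4 0 0 -3 0 0 0"
}}

```text
time_s: 12.63
tcp_pos: [472.2, 38.8, 100.8]
eef_rot: [[0.939, 0.344, -0.003], [0.344, -0.939, -0.0], [-0.002, -0.0, -1.0]]
force: [1.3, 0.2, -1.6]
gripper_width: 0.561
gripper_force: 52.2
```

```bash
python3 go.py 557.5 -294.7 100 -3 0; python3 - <<'E'
from h import *
from bench import env
s=env.observe();c=env.capture('wrist');cv2.imwrite('pics/w5.png',c['img'])
E
```

```text
t 12.6333 tcp [472.2  38.8 100.8] yaw 20.15 w 47.7 F [ 1.3  0.2 -1.6] gf 52.21593260765076
shift cm [-3.48 34.25  0.07] turn [ 0.    0.15 23.15] q [-0.01  0.51 -0.22  2.25  0.28  0.41 -1.68]
```

View pics/w5.png

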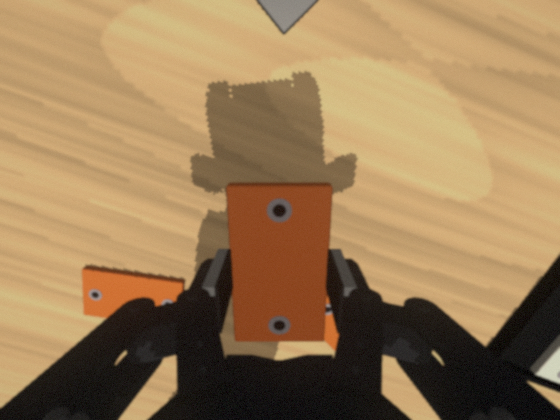

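The orange plate is now held level and centred, columns 228–331. Carrying it over.

{"method": "carry_out", "body": {
  "motion": "4 -0.38 3.8 0 0 0 0;4 -0.38 3.8 0 0 0 0;4 -0.38 3.8 0 0 0 0;4 -0.38 3.8 0 0 0 0;4 -0.38 3.8 0 0 0 0;4 -0.38 3.8 0 0 0 0;4 -0.38 3.8 0 0 0 0;4 -0.38 3.8 0 0 0 0;4 -0.38 3.8 0 0 0 0;4 0 0 0 0 0 5.8"
}}

```text
time_s: 13.52
tcp_pos: [558.6, -306.4, 99.8]
eef_rot: [[0.972, 0.234, 0.002], [0.234, -0.972, -0.008], [0.0, 0.008, -1.0]]
force: [-0.3, -1.6, -0.5]
gripper_width: 0.559
gripper_force: 52.2
```

{"method": "carry_out", "body": {
  "motion": "4 0 0 0 0 0 5.8;4 0 0 0 0 0 5.8;4 0 0 0 0 0 5.8;4 0 0 2 0 0 0;4 0 0 2 0 0 0;4 0 0 2 0 0 0;4 0 0 0 0 0 0"
}}

```text
time_s: 14.1
tcp_pos: [555.4, -292.6, 36.2]
eef_rot: [[0.999, -0.053, -0.008], [-0.053, -0.999, 0.003], [-0.008, -0.002, -1.0]]
force: [-0.8, 0.1, -0.8]
gripper_width: 0.561
gripper_force: 52.2
```

```bash
python3 go.py 558.5 -294.7 22 -3 0
```

```text
t 14.1 tcp [ 555.4 -292.6   36.2] yaw -3.06 w 47.7 F [-0.8  0.1 -0.8] gf 52.22479462623596
shift cm [0.34 0.2  1.42] turn [-0.13  0.46 -0.06] q [ 0.52  0.74 -0.16  1.93  0.22  0.5  -1.42]
```

{"method": "carry_out", "body": {
  "motion": "4 0.3 0.2 0.7 0 0 0;4 0 0 0.6 0 -2.5 0;4 0 0 0 0 -2.6 0;4 0 0 0 0 -2.4 0;4 0 0 0 0 0 0;4 0 0 0 0 0 0"
}}

```text
time_s: 14.6
tcp_pos: [562.8, -296.1, 26.8]
eef_rot: [[0.99, -0.053, -0.129], [-0.052, -0.999, 0.006], [-0.129, 0.001, -0.992]]
force: [-1.4, 0.3, -1.3]
gripper_width: 0.559
gripper_force: 52.2
```

```bash
python3 go.py 558.5 -294.7 12 -3 7.5
```

```text
t 14.6 tcp [ 562.8 -296.1   26.8] yaw -3.03 w 47.5 F [-1.4  0.3 -1.3] gf 52.244866490364075
shift cm [-0.24 -0.11  1.53] turn [ 0.03 -0.09 -0.03] q [ 0.48  0.79 -0.13  1.83  0.22  0.66 -1.43]
```

{"method": "carry_out", "body": {
  "motion": "4 -0.1 -0.05 0.4 0 0 0;4 0 0 0.4 0 0 0;4 0 0 0.2 0 0 0;4 0 0 0 0 0 0;4 0 0 0 0 0 0;4 0 0 0 0 0 0"
}}

```text
time_s: 15.1
tcp_pos: [558.8, -295.3, 16.0]
eef_rot: [[0.99, -0.053, -0.132], [-0.053, -0.999, 0.007], [-0.132, -0.0, -0.991]]
force: [-0.4, -0.2, -0.0]
gripper_width: 0.563
gripper_force: 52.2
```

```bash
python3 go.py 558.5 -294.7 12 -3 7.5
```

```text
t 15.1 tcp [ 558.8 -295.3   16. ] yaw -3.06 w 47.9 F [-0.4 -0.2 -0. ] gf 52.24492371082306
shift cm [ 0.02 -0.06  0.4 ] turn [-0.01  0.1  -0.06] q [ 0.48  0.8  -0.13  1.84  0.23  0.64 -1.43]
```

{"method": "carry_out", "body": {
  "motion": "4 0 -0.05 0.15 0 0 0;4 0 0 0.15 0 0 0;4 0 0 0 0 0 0;4 0 0 0 0 0 0"
}}

```text
time_s: 15.43
tcp_pos: [558.6, -294.6, 12.9]
eef_rot: [[0.99, -0.053, -0.132], [-0.053, -0.999, 0.007], [-0.132, -0.0, -0.991]]
force: [-0.2, -0.1, -0.9]
gripper_width: 0.564
gripper_force: 52.2
```

{"method": "carry_out", "body": {
  "motion": "4 0 0 0.1 0 0 0;4 0 0 0 0 0 0;4 0 0 0 0 0 0"
}}

```text
time_s: 15.68
tcp_pos: [558.5, -294.7, 12.1]
eef_rot: [[0.99, -0.053, -0.132], [-0.053, -0.999, 0.007], [-0.132, 0.0, -0.991]]
force: [0.5, -0.1, -0.9]
gripper_width: 0.564
gripper_force: 52.2
```

{"method": "carry_out", "body": {
  "motion": "4 0 0 0.1 0 0 0;4 0 0 0 0 0 0;4 0 0 0 0 0 0"
}}

```text
time_s: 15.93
tcp_pos: [558.6, -294.8, 11.3]
eef_rot: [[0.99, -0.053, -0.132], [-0.053, -0.999, 0.007], [-0.132, 0.0, -0.991]]
force: [-0.6, 0.1, 2.1]
gripper_width: 0.561
gripper_force: 52.4
```

Touching at the predicted height. Release.

{"method": "carry_out", "body": {
  "motion": "5.5 0 0 0 0 0 0;6.5 0 0 0 0 0 0;8 0 0 0 0 0 0;8.5 0 0 0 0 0 0;8.5 0 0 0 0 0 0"
}}

```text
time_s: 16.35
tcp_pos: [558.3, -294.7, 11.0]
eef_rot: [[0.99, -0.053, -0.132], [-0.053, -0.999, 0.007], [-0.132, 0.0, -0.991]]
force: [0.1, 1.1, -0.1]
gripper_width: 0.999
gripper_force: 0.0
```

{"method": "carry_out", "body": {
  "motion": "8.5 0 0 -1 0 0 0;8.5 0 0 -3 0 0 0;8.5 0 0 -4 0 0 0;8.5 0 0 -4 0 0 0;8.5 0 -4 -1 0 0 0;8.5 0 -4 0 0 0 0;8.5 0 -4 0 0 0 0;8.5 0 -4 0 0 0 0;8.5 0 0 0 0 0 0"
}}

```text
time_s: 17.1
tcp_pos: [585.4, -123.3, 141.3]
eef_rot: [[0.991, -0.04, -0.13], [-0.039, -0.999, 0.014], [-0.131, -0.008, -0.991]]
force: [1.2, 1.0, 0.1]
gripper_width: 0.995
gripper_force: 0.0
```

```bash
python3 - <<'E'
from h import *
import h
from bench import env
cs=env.capture('side');ct=env.capture('top')
cv2.imwrite('pics/s3.png',np.hstack([cs['img'][270:390,215:415].repeat(2,0).repeat(2,1),ct['img'][120:260,355:455].repeat(2,0).repeat(2,1)[:240]]))
for n,c in(('side',cs),('top',ct)):
    print(n,rects(c,'blue',15,tol=.6),rects(c,'grey',8))
h.mask=lambda i,k:cv2.inRange(cv2.cvtColor(i,cv2.COLOR_BGR2HSV),(5,195,80),(16,255,255))
print([r for c in(cs,ct) for r in rects(c,'o',15,tol=.3)])
E
```

```text
side [('blue', 496.1, -292.0, 90.9, 53.4, -9.2, 576)] []
top [('blue', -13.0, -608.2, 135.3, 20.2, -72.7, 608)] [('grey', 641.5, 79.7, 86.0, 46.6, -28.0, 646)]
[('o', 557.5, -295.2, 90.4, 54.1, -8.9, 631), ('o', 291.8, -280.3, 89.5, 51.0, -24.7, 405), ('o', 376.2, -78.3, 90.8, 49.9, 60.9, 384), ('o', 340.5, 122.9, 87.4, 48.0, -79.3, 362), ('o', 377.5, -63.4, 81.6, 50.8, 61.8, 383)]
```

View pics/s3.png

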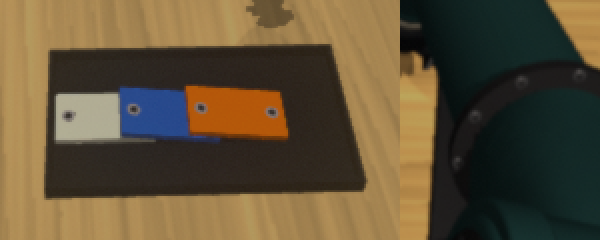

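White, blue and orange lie shingled in line. Blue is about 58 mm along the tray, orange about 61 mm beyond it, and the grey plate hasn't moved. Handing in.

```bash
python3 -c "
from bench import env
print(env.sign_off())"
```

```text
the job is handed in; nothing more can be done
None
```

The job is handed in at about 17 s; the sign-off gave no verdict. In the last camera check blue lay shingled on white (about 58 mm along the tray), orange on blue (about 61 mm further), both released, and grey had not moved; the first orange grasp missed and was redone.

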